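# Lock the shear-box carriage and hold its guard open

## Task

On the shear-box soil testing machine, first swing the locking hook on the deck fully home so that its notch sits around the carriage pin, with the clear guard still shut. Then lift the guard by its barrel grip and hold it open at 45 degrees: it springs shut if let go, so finish while still holding it there, steady, with the hook still home. Leave the calculator, the mouse and the tin where they lie.

Things in the scene. Friction and masses are not known exactly. Their poses are not given: they have to be found in the camera images.
- machine: Fixed grey bench machine with a steel deck 75 mm above the table. Origin on the table; the case reaches 150 mm to its -x (front, towards the robot), 240 mm to +x, 215 mm to -y, 200 mm to +y; small yaw either way. On the deck: the guard in the middle, the hook at the -y side, a control box 30 mm high at the +y side, a drive housing and motor up to 65 mm high at the rear.
- guard (a joint): Guard angle: 0 shut, grows as its front lifts (0.785 = 45 degrees, limit 1.4). The guard is a clear plastic hood in an aluminium frame, 190 mm deep, 220 mm wide, 65 mm high, about 0.6 kg (varies), over the shear cell. Gravity and a weak spring shut it from any angle: 3 to 6 N along its path at the grip, up to 9 N straight up.
- guard_hinge (a point): Middle of the guard's hinge line, at the guard's rear lower edge, 1 mm above the deck, 100 mm to the machine's +x from its origin. The line is level, along the machine's y.
- guard_grip (a point): Centre of the guard's grip, a black barrel 24 mm in diameter, 36 mm long, along the machine's y, on a 10 mm stem 35 mm before the guard's front wall; moves with the guard. Shut: 225 mm in front of the hinge line, 45 mm above it (46 mm above the deck). Its flat ends, 36 mm apart, can be pinched from above, fingers closing along the machine's y; it then turns between them as the guard lifts.
- hook (a joint): Angle of the locking hook: 0 is fully home (the stop, its notch around the pin), grows as it swings clear of the pin, limit 1.6. Seen from above, it closes anticlockwise. Stiff hinge: it stays where it is left and takes about 1 N at the post to move.
- hook_pivot (a point): On the hook's upright pivot axis, 45 mm above the deck (the height of point hook_post); 100 mm in front of the machine's origin and 175 mm to its -y side.
- hook_post (a point): On the axis of the hook's finger post, 45 mm above the deck; moves with the hook. The post is an upright steel pin 14 mm in diameter, 15 to 62 mm above the deck, 60 mm from the pivot axis, on the hook's flat arm (16 mm wide, top 15 mm above the deck, forked end 115 mm from the pivot). Home, the arm points along the machine's +x and the post is 65 mm from the guard's side wall.
- calculator: Desk calculator, 150 (along x) x 100 x 20 mm, loose on the desk on the +y side of the machine; origin at the centre of its underside. A bystander.
- mouse: Black computer mouse, 100 x 58 x 32 mm, loose on the desk in front of the machine; origin at the centre of its underside. A bystander.
- tin: Round aluminium sample tin, 60 mm in diameter, 42 mm high, loose on the desk on the -y side of the machine; origin at the centre of its underside. A bystander.

How it is judged (in metres and radians):
On the way:
1. the hook is fully home while the guard is still shut (value of joint each of hook, guard below 0.08 rad), for 0.2 s.
At the end, for the whole second after the job is handed in: The hook is home (within 0.08 rad of its stop) and the guard stands still at 45 degrees, give or take 6, held by the robot's fingers (more than 1 N on it) and propped by nothing else (value of joint hook below 0.08 rad and value of joint guard between 0.68 and 0.89 rad and velocity of joint guard between -0.05 and 0.05 rad/s and contact force between the fingers and guard above 1 N and contact force between guard and calculator below 0.2 N and contact force between guard and mouse below 0.2 N and contact force between guard and tin below 0.2 N); the arm keeps its last pose, push and grip.
It fails at once if the guard is lifted (more than 0.2 rad) while the hook is not home (more than 0.15 rad) (value of joint guard above 0.2 rad and value of joint hook above 0.15 rad).
It fails at once if the calculator is moved more than 30 mm (distance of calculator from where it was at the start of the episode above 0.03 m).
It fails at once if the mouse is moved more than 30 mm (distance of mouse from where it was at the start of the episode above 0.03 m).
It fails at once if the tin is moved more than 30 mm (distance of tin from where it was at the start of the episode above 0.03 m).
It also fails if it takes over 58 s, if anything falls off the work surface, if the arm or the gripper's body presses on something with over 40 N, if the wrist force passes 120 N, or if a joint passes its speed limit or range.

## Robot

A 6-joint arm with a two-finger parallel gripper is mounted at the origin on the work surface. World frame = base frame: x ahead of the robot, y to its left, z up, the work surface at z = 0. Lengths are in mm, angles in rad, forces in N, time in s.
With the tool pointing down it reaches from about 300 to 775 mm from the base axis. Payload 14.6 kg.
Tool frame: the origin (TCP) lies between the finger pads; the fingertips stand 25 mm ahead of it and the grasp point (between the pads) lies 6 mm ahead of it; z points along the fingers, y is the line along which they close (so a half turn about z gives the same grasp; the last joint's range is limited). The gripper opens to 94 mm and grips with 3 to 60 N. Pads are 16 mm wide; open, the fingers measure 119 mm over their backs; the gripper's body (75 mm by 177 mm) begins 78 mm behind the grasp point.
Start: joints at [-1.173, 0.3, 1.521, -0, 1.321, -0.067], TCP at [246.526, -491.645, 230.446] pointing down, gripper open.
Joint ranges: [-3.03, 3.03], [-0.79, 2.21], [0.23, 2.52], [-1.04, 4.18], [0, 3.07], [-2.55, 2.55]. Speed limits (rad/s): [2.22, 2.22, 2.57, 3.14, 3.14, 3.14].

## Interface

Orientations are given as [roll, pitch, yaw] about the fixed x, y, z axes, in that order (R = Rz(yaw) Ry(pitch) Rx(roll)).
In Python, from cell import manip gives the robot as it stands. The module is installed in compiled form; this text tells all that it offers.
- The arm moves only by the tool step_arm, never from a script. Its argument "series" is one flat list of numbers, 5 for each row, row after row: the shift along the world's x, y, z in mm, then the turn about the world's z in rad, then the closure, from 0 (fully open) to 1 (shut). In form: [dx, dy, dz, spin, jaw, dx, dy, dz, spin, jaw, ...]. A call has 1 to 20 rows; each row shifts and turns the commanded pose from where the row before left it; what a row does not reach is not made up. A row lasts 1/8 s, in which the tool goes at most 62.5 mm and 10.7 degrees, less where a joint would pass 70% of its speed; a pose out of reach is approached as far as the arm can. A call is refused whole if a number of a shift passes 62.5 or a number of a turn 0.188, either way. A call with a gripper value outside its range is refused whole. The fingers move at their own pace and stop on an object; "squeeze" is the grip in N (left out, the last holds). Time passes only in rows, so rows that do not move let the fingers close. It gives the time, the measured TCP pose, the force, the opening and the grip force at its end, in the units of the state.
- manip.read_state(): the state, without advancing time (a new reading comes with each control period).
- manip.camera(name): name is "scene" or "top"; returns (picture, depth): 400x640x3 uint8, blue, green, red; 400x640 float32, mm along the optical axis (not along the pixel's ray), 0 where there is no reading.
- manip.camera_info(name): a dict with "fovy" (degrees; the focal length in pixels is half the picture's height over the tangent of half this angle, whatever the lens; pixels are square), "cx", "cy" (the principal point, pixels), "eye" and "orientation" of the camera in the world. Camera axes: x right, y down, z forward; pixel columns grow to the right and rows downward; lengths in mm; the calibration is good to about 2 mm. A picture is of the moment at which its call begins. camera_info takes no time and is no camera call.
- manip.sign_off(): hands the job in; it is judged then, once.
The state is a dict: "clock": time; "joints": joint angles; "qd": joint speeds; "effort": joint torques, N m; "eef_pos": TCP position; "eef_rot": TCP orientation; "wrist_force": force on the tool from outside, world axes, zero at the start; "moment": the same for the moment, N m; "finger_gap": finger opening in mm; "finger_force": force on a finger pad.
Only numpy, scipy, OpenCV 4.12 (cv2) and the standard library are available. Lean on these libraries where they do the work, as an engineer would, in place of code of your own. Each camera call takes 0.05 s, during which the arm holds its last target. There are 200 camera calls.

## Working session

There is one attempt and no reset: what is moved stays moved. The work goes in short steps, Python scripts to look and compute and a tool call to move; the robot and the scene stay as the last step left them, time stands still between calls to the robot, and variables do not carry over. Pictures are saved under pics/ and viewed, at most 10 in all, crops included, and the job is handed in when it is done.

Besides the shell and the picture viewer there is one more tool, called after "Request:" in YAML: its name, and indented under it one key for each argument. step_arm: Moves the arm, as the interface text tells. Its arguments: {"type":"object","properties":{"series":{"type":"array"},"squeeze":{"type":"number"}},"required":["series"]}

```bash
mkdir -p pics; cat > h.py <<'E'
import numpy as np, cv2
from cell import manip
from scipy.spatial.transform import Rotation as R
def shot(n):
    p,d=manip.camera(n); i=manip.camera_info(n); return p,d,i
def world(d,i):
    f=200/np.tan(np.radians(i["fovy"])/2)
    v,u=np.mgrid[0:400,0:640]
    o=np.array(i["orientation"],float)
    M=o if o.shape==(3,3) else R.from_euler('xyz',o).as_matrix()
    P=np.dstack([(u-i["cx"])/f*d,(v-i["cy"])/f*d,d])
    return P@M.T+np.array(i["eye"])
E
python3 - <<'E'
from h import *
for n in ("top","scene"):
    p,d,i=shot(n); print(i); cv2.imwrite(f"pics/{n}0.png",p); np.save(f"{n}0.npy",world(d,i)); 
    np.save(f"{n}0d.npy",d)
    W=world(d,i); print(np.round(W[::80,::128]).astype(int).tolist())
print(manip.read_state())
E
```

```text
{'fovy': 47.53544954012485, 'cx': 320.51494366099035, 'cy': 199.5778356609474, 'eye': array([ 424.20847004,  105.39421829, 1262.97137514]), 'orientation': array([-3.03770358, -0.00567228, -1.57707105])}
[[[1573, 1574, -745], [1572, 982, -746], [1572, 388, -751], [1570, -210, -750], [1568, -810, -750]], [[907, 1015, -3], [879, 619, 66], [901, 280, 4], [872, -76, 75], [896, -452, 10]], [[673, 997, 0], [670, 637, 5], [668, 278, 4], [652, -71, 80], [665, -443, 4]], [[449, 982, 1], [447, 629, 2], [444, 277, -1], [442, -78, 0], [440, -434, -2]], [[240, 935, 48], [230, 621, 1], [228, 275, 1], [225, -73, 2], [222, -424, -4]]]
{'fovy': 44.15019083089177, 'cx': 328.2162787980299, 'cy': 204.10219854052954, 'eye': array([1182.09837771,  651.00288085,  969.43192332]), 'orientation': array([-2.3665906 ,  0.00843293,  2.29957394])}
[[[479, -2098, -22], [-150, -2096, -226], [256, -465, 359], [253, -11, 484], [-1745, -497, -298]], [[652, -2088, -375], [524, -882, 50], [173, -617, -6], [-129, -258, -1], [-403, 104, 17]], [[998, -860, 2], [740, -567, 1], [482, -279, -3], [225, 12, -4], [-20, 304, 2]], 
[... 180 characters left out ...]
ock': 0.1, 'joints': array([-1.17260556e+00,  3.00398355e-01,  1.52151276e+00, -5.49294213e-05,
        1.32070370e+00, -6.66134404e-02]), 'qd': array([ 2.90836345e-05, -3.74136387e-03, -2.39517871e-03, -1.10107457e-03,
       -2.20334179e-03,  1.30334096e-03]), 'effort': array([ 1.08322183e-03, -5.32642686e+01, -3.53283691e+01,  7.09553668e-02,
        2.34595587e-02, -5.44158945e-05]), 'eef_pos': array([ 246.4338782 , -491.46698433,  229.95512389]), 'eef_rot': array([-3.14056923e+00, -1.49502187e-05,  4.64817823e-01]), 'wrist_force': array([ 0.9647999 , -0.05101019, -0.21754618]), 'moment': array([ 0.02515699, -0.01109248, -0.00547011]), 'finger_force': 0.0, 'finger_gap': 93.5164898745641}
```

View pics/top0.png

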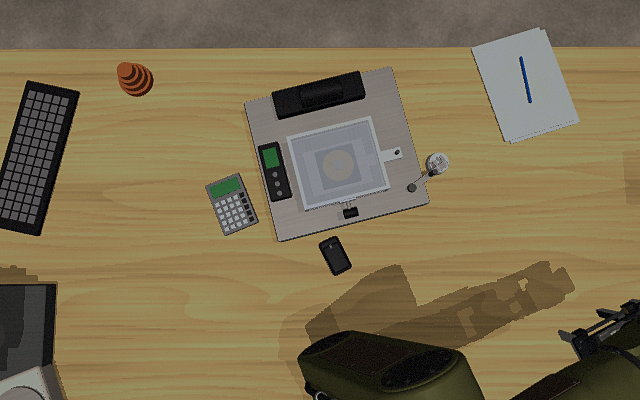

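View pics/scene0.png

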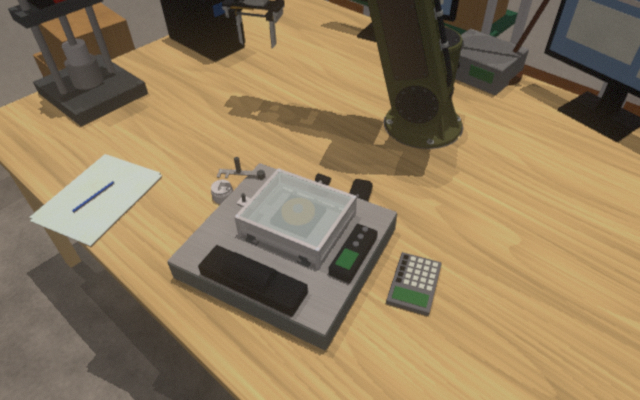

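The top view shows the machine yawed, with the grip at (350,212), the hook pivot at (412,188), the hook arm reaching out over the tin near (437,162), and the mouse at (335,255). The scene view shows the hook post at (238,163) and the pivot at (262,174). Next I'll fit the pose from depth.

```bash
python3 - <<'E'
from h import *
W=np.load("top0.npy"); p=cv2.imread("pics/top0.png")
m=(W[...,2]>45)&(W[...,2]<180); m[:, :235]=0; m[:,460:]=0; m[:60]=0; m[250:]=0
n,l,s,c=cv2.connectedComponentsWithStats(m.astype(np.uint8)); k=1+np.argmax(s[1:,4])
md=(l==k)&(abs(W[...,2]-75)<14)
md=cv2.morphologyEx(md.astype(np.uint8),cv2.MORPH_OPEN,np.ones((9,9)))>0
r=cv2.minAreaRect(W[md][:,:2].astype(np.float32)); print(r,np.median(W[md][:,2]))
print(cv2.boxPoints(r))
for lab,a in (("top",(395,445,140,205)),("top",(338,362,200,222)),("scene",(205,275,150,205))):
    Wx=np.load(lab+"0.npy"); q=cv2.imread(f"pics/{lab}0.png")
    x0,x1,y0,y1=a
    Z=Wx[y0:y1,x0:x1]
    print(lab); 
    for y in range(y0,y1,4 if lab=="top" else 99): print(y,[tuple(np.round(Wx[y,x]).astype(int).tolist()) for x in range(x0,x1,4) if Wx[y,x,2]>84 ])
ct=cv2.resize(p[130:230,330:460],None,fx=4,fy=4,interpolation=cv2.INTER_CUBIC)
q=cv2.imread("pics/scene0.png"); cs=cv2.resize(q[140:220,200:330],None,fx=4,fy=4,interpolation=cv2.INTER_CUBIC)[:200]
cv2.imwrite("pics/c.png",np.vstack([ct,cs]))
E
```

```text
((675.7095947265625, 56.58866882324219), (387.00665283203125, 415.94952392578125), 14.16065788269043) 75.3131184042561
[[ 437.20688  210.90486]
 [ 538.96545 -192.40546]
 [ 914.2123   -97.72752]
 [ 812.45374  305.5828 ]]
top
140 []
144 []
148 []
152 [(670, -98, 94), (668, -107, 104)]
156 []
160 [(649, -225, 88)]
164 [(638, -203, 91), (639, -213, 89), (639, -224, 88)]
168 [(628, -203, 89), (628, -213, 89), (629, -225, 85)]
172 [(612, -183, 125), (610, -190, 137)]
176 [(607, -171, 87), (607, -181, 89), (606, -190, 95)]
180 [(596, -159, 91), (596, -170, 91)]
184 [(586, -138, 90), (586, -149, 90), (586, -160, 85)]
188 [(576, -138, 89), (575, -147, 96)]
192 []
196 []
200 []
204 []
top
200 [(540, 55, 142), (541, 45, 133), (540, 35, 134), (540, 24, 133)]
204 [(531, 24, 123)]
208 [(521, 24, 124), (521, 14, 128)]
212 [(511, 35, 131), (511, 25, 131), (510, 15, 135)]
216 [(501, 35, 130), (501, 24, 126), (501, 14, 123)]
220 []
scene
150 []
```

View pics/c.png

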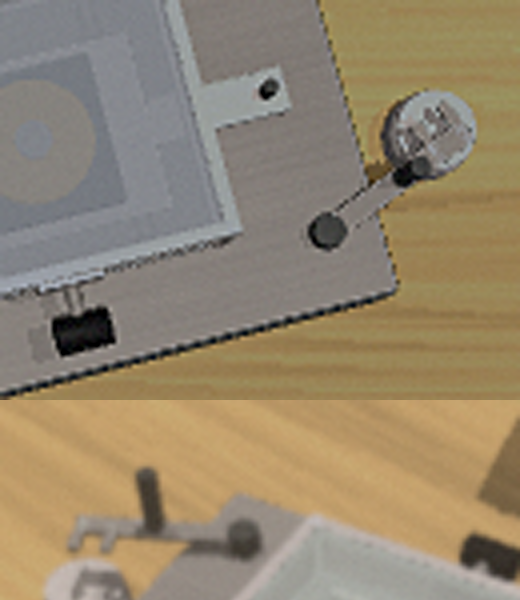

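Request:
step_arm:
  series: [30, 25, -4, -0.067, 0.3, 30, 25, -4, -0.067, 0.3, 30, 25, -4, -0.067, 0.3, 30, 25, -4, -0.067, 0.3, 30, 25, -4, -0.067, 0.3, 30, 25, -4, -0.067, 0.3, 30, 25, -4, -0.067, 0.3, 30, 25, -4, -0.067, 0.3, 30, 25, -4, -0.067, 0.3, 30, 25, -4, -0.067, 0.3, 30, 25, -4, -0.067, 0.3, 34, 29, -4, -0.067, 0.3, 0, 0, 0, 0, 0.3, 0, 0, 0, 0, 0.3]
  squeeze: 15

```text
clock: 1.85
eef_pos: [610.1, -187.9, 182.1]
eef_rot: [3.141, 0.001, -0.339]
wrist_force: [0.1, -0.5, 0.1]
finger_gap: 65.9
finger_force: 0.0
```

Request:
step_arm:
  series: [0, 0, -13, 0, 0.3, 0, 0, -13, 0, 0.3, 0, 0, -13, 0, 0.3, 0, 0, -12, 0, 0.3, 0, 0, 0, 0, 0.3, 0, 0, 0, 0, 1, 0, 0, 0, 0, 1, 0, 0, 0, 0, 1, 0, 0, 0, 0, 1, 0, 0, 0, 0, 1, 0, 0, 0, 0, 1, 0, 0, 0, 0, 1]

```text
clock: 3.35
eef_pos: [610.6, -187.9, 131.5]
eef_rot: [3.141, -0.0, -0.339]
wrist_force: [0.8, -2.6, 0.6]
finger_gap: 13.5
finger_force: 15.0
```

Request:
step_arm:
  series: [3.3, 2.9, 0, 0.037, 1, 3.3, 2.9, 0, 0.037, 1, 2.9, 3.3, 0, 0.037, 1, 2.8, 3.4, 0, 0.037, 1, 2.4, 3.7, 0, 0.037, 1, 2.3, 3.7, 0, 0.037, 1, 1.8, 4, 0, 0.037, 1, 1.7, 4.1, 0, 0.037, 1, 1.2, 4.2, 0, 0.037, 1, 1.1, 4.3, 0, 0.037, 1, 0.6, 4.3, 0, 0.037, 1, 0.4, 4.4, 0, 0.037, 1, -0.1, 4.4, 0, 0.037, 1, -0.1, 4.4, 0, 0.037, 1, -0.7, 4.3, 0, 0.037, 1, -0.8, 4.3, 0, 0.037, 1, 0, 0, 0, 0, 1, 0, 0, 0, 0, 1]

```text
clock: 5.6
eef_pos: [633.0, -126.5, 131.7]
eef_rot: [3.139, -0.001, 0.253]
wrist_force: [6.4, -12.7, 0.8]
finger_gap: 13.9
finger_force: 15.0
```

Request:
step_arm:
  series: [-0.5, 2, 0, 0, 1, 0, 0, 0, 0, 1, 0, 0, 0, 0, 1]

```text
clock: 5.98
eef_pos: [632.9, -126.3, 131.7]
eef_rot: [3.136, -0.002, 0.252]
wrist_force: [10.8, -22.9, -3.0]
finger_gap: 13.8
finger_force: 15.0
```

```bash
python3 - <<'E'
from h import *
p,d,i=shot("top"); q,_,_=shot("scene")
a=cv2.resize(p[130:230,330:460],None,fx=4,fy=4); b=cv2.resize(q[130:210,200:330],None,fx=4,fy=4)[:200]
cv2.imwrite("pics/c2.png",np.vstack([a,cv2.resize(q[120:220,200:330],None,fx=4,fy=4)])[:600])
s=manip.read_state(); print(s["wrist_force"],s["eef_pos"])
E
```

```text
[ 11.41112076 -22.57586278  -4.34579756] [ 632.92273423 -126.24305509  131.71830929]
```

View pics/c2.png

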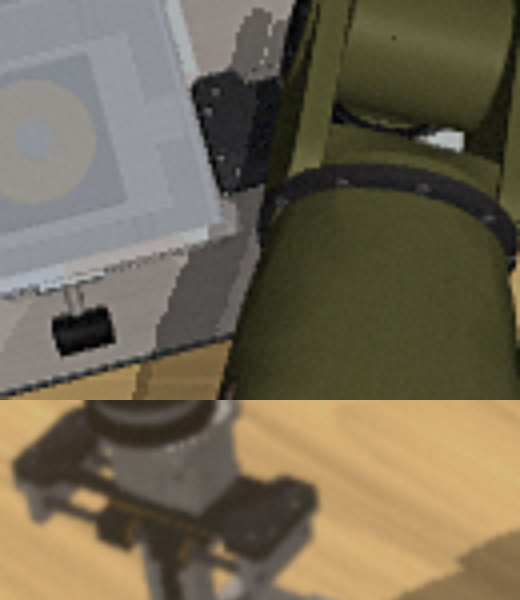

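The second picture shows the guard shut and the gripper over the post. The extra push only raised the force, so the hook is at its stop. I'll release, lift, and move over to the grip.

Request:
step_arm:
  series: [0, 0, 0, 0, 0.5, 0, 0, 0, 0, 0.5, 0, 0, 0, 0, 0.5, 0, 0, 15, 0, 0.5, 0, 0, 20, 0, 0.5, 0, 0, 30, 0, 0.5, -12, 15, 0, 0, 0.4, -12, 15, 0, 0, 0.3, -12, 15, 0, 0, 0.2, -12, 15, 0, 0, 0.2, -12, 15, 0, 0, 0.2, -12, 15, 0, 0, 0.2, -12, 15, 0, 0, 0.2, -12, 15, 0, 0, 0.2, -12, 14, 0, 0, 0.2, -16, 13, 0, 0, 0.2, 0, 0, 0, 0, 0.2, 0, 0, 0, 0, 0.2]

```text
clock: 8.32
eef_pos: [508.4, 23.9, 196.6]
eef_rot: [3.141, -0.0, 0.253]
wrist_force: [0.6, -0.3, -0.8]
finger_gap: 75.3
finger_force: 0.0
```

```bash
python3 - <<'E'
from h import *
p,d,i=shot("top"); q,_,_=shot("scene")
cv2.imwrite("pics/c3.png",np.vstack([cv2.resize(p[130:205,330:460],None,fx=4,fy=4),cv2.resize(q[140:215,200:330],None,fx=4,fy=4)]))
W=world(d,i)
for y in range(140,200,3): print(y,[tuple(np.round(W[y,x]).astype(int).tolist()) for x in range(390,430) if 115<W[y,x,2]<150 ])
s=manip.read_state(); print(s["wrist_force"],s["eef_pos"])
E
```

```text
140 []
143 []
146 []
149 []
152 []
155 []
158 []
161 [(638, -120, 135), (638, -123, 136), (637, -124, 141), (638, -128, 137), (638, -130, 137)]
164 [(634, -119, 115), (633, -120, 125), (631, -120, 134), (631, -123, 134), (630, -125, 137), (630, -127, 138), (631, -130, 136)]
167 []
170 []
173 []
176 []
179 []
182 []
185 []
188 []
191 []
194 []
197 []
[ 0.23204306 -0.94451787 -0.29250524] [508.45993363  23.64944219 196.40005993]
```

View pics/c3.png

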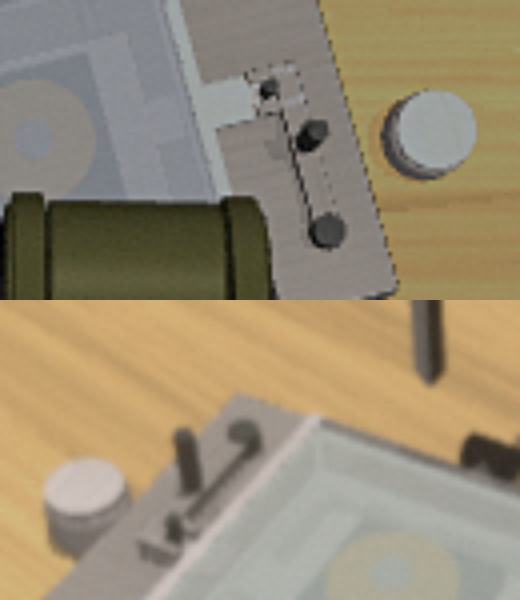

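The notch sits around the pin and the post is at its predicted home position, so I'll descend on the grip.

Request:
step_arm:
  series: [0, -1, -15, 0, 0.2, 0, 0, -15, 0, 0.2, 0, 0, -15, 0, 0.2, 0, 0, -12, 0, 0.2, 0, 0, -12, 0, 0.2, 0, 0, 0, 0, 0.2, 0, 0, 0, 0, 1, 0, 0, 0, 0, 1, 0, 0, 0, 0, 1, 0, 0, 0, 0, 1, 0, 0, 0, 0, 1, 0, 0, 0, 0, 1, 0, 0, 0, 0, 1]
  squeeze: 35

```text
clock: 10.05
eef_pos: [508.3, 22.4, 127.6]
eef_rot: [3.141, -0.0, 0.252]
wrist_force: [0.8, -4.2, 0.2]
finger_gap: 35.7
finger_force: 35.0
```

Request:
step_arm:
  series: [2.2, 0.5, 9.7, 0, 1, 2.4, 0.6, 9.7, 0, 1, 3, 0.8, 9.5, 0, 1, 3.3, 0.8, 9.5, 0, 1, 3.8, 1, 9.2, 0, 1, 4.1, 1, 9.1, 0, 1, 4.5, 1.1, 8.8, 0, 1, 4.8, 1.2, 8.7, 0, 1, 0, 0, 0, 0, 1, 0, 0, 0, 0, 1]

```text
clock: 11.3
eef_pos: [536.1, 29.4, 201.0]
eef_rot: [3.141, 0.001, 0.252]
wrist_force: [1.3, -5.7, -4.0]
finger_gap: 35.9
finger_force: 35.0
```

Request:
step_arm:
  series: [5.3, 1.3, 8.4, 0, 1, 5.5, 1.4, 8.3, 0, 1, 6, 1.5, 7.9, 0, 1, 6.2, 1.6, 7.7, 0, 1, 6.6, 1.7, 7.3, 0, 1, 6.8, 1.7, 7.1, 0, 1, 7.2, 1.8, 6.7, 0, 1, 7.4, 1.9, 6.5, 0, 1, 7.8, 2, 6, 0, 1, 7.9, 2, 5.8, 0, 1, 0, 0, 0, 0, 1, 0, 0, 0, 0, 1, 0, 0, 0, 0, 1, 0, 0, 0, 0, 1]

```text
clock: 13.05
eef_pos: [602.6, 46.1, 272.3]
eef_rot: [3.141, 0.002, 0.252]
wrist_force: [1.2, -5.0, -4.7]
finger_gap: 35.6
finger_force: 35.0
```

```bash
python3 - <<'E'
from h import *
p,d,i=shot("top"); q,e,j=shot("scene")
cv2.imwrite("pics/c4.png",np.vstack([cv2.resize(p[120:220,260:460],None,fx=3,fy=3),cv2.resize(q[120:220,190:390],None,fx=3,fy=3)]))
s=manip.read_state(); print(s)
g=s["eef_pos"]-[0,0,6]; h=np.array([727.3,77.4,76]); x=np.array([.9696,.2446])
a=-(g-h)[:2]@x; z=(g-h)[2]; print(np.hypot(a,z),np.degrees(np.arctan2(z,a))-11.31)
E
```

```text
{'clock': 13.15, 'joints': array([ 1.61435370e-02,  3.97950529e-01,  1.29318699e+00, -1.23387964e-03,
        1.45226267e+00,  1.33506089e+00]), 'qd': array([ 0.00058562,  0.00017423, -0.0002235 ,  0.00121252, -0.0011861 ,
       -0.00091499]), 'effort': array([ 3.54456224e+00, -6.33534122e+01, -3.88164353e+01,  1.45149060e+00,
       -5.36209467e-03, -9.95180290e-02]), 'eef_pos': array([602.63508238,  46.03328029, 272.29039956]), 'eef_rot': array([3.14082376e+00, 2.04372707e-03, 2.52025210e-01]), 'wrist_force': array([ 0.54438509, -5.45456129, -5.18121891]), 'moment': array([-1.03663598, -0.03866902, -0.10894276]), 'finger_force': 34.99805510044098, 'finger_gap': 35.869413741154894}
229.64074372699423 44.64968386166566
```

View pics/c4.png

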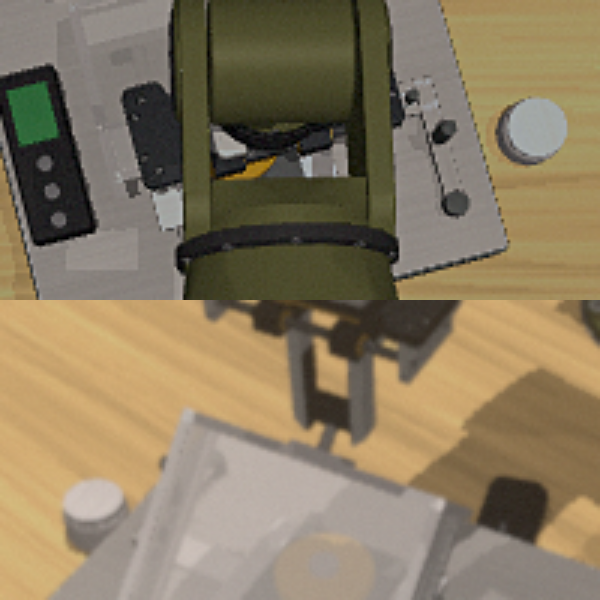

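The picture shows the guard raised with its barrel between the fingers. The guard angle works out to 44.6° at the right radius, everything is still, and the hook is still home.

```bash
python3 -c "
from cell import manip; print(manip.sign_off())"
```

```text
the job is handed in; nothing more can be done
None
```

The job is handed in: the hook is home around the pin, the gripper is holding the guard steady at about 44.6°, and the arm stayed clear of the calculator, mouse and tin; `sign_off()` gave no verdict.

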